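# Scan a solder-paste jar at the code reader

## Robot

A 6-joint arm with a two-finger parallel gripper is mounted at the origin on a cart in front of the work surface, level with it; the furniture and walls round the work are solid. World frame = base frame: x ahead of the robot, y to its left, z up, the work surface at z = 0. Lengths are in m, angles in rad, forces in N, time in s.
With the tool pointing down it reaches from about 0.3 to 0.875 m from the base axis. Payload 6.4 kg.
Tool frame: the origin (TCP) lies midway between the tips of the shut fingers; the grasp point (between the pads) lies 19 mm behind it (ctrl.pinch_z is the distance from the TCP to the grasp point, in m); z points along the fingers, y is the line along which they close (so a half turn about z gives the same grasp; the last joint's range is limited). The gripper opens to 85 mm and grips with 20 to 120 N. Pads are 22 mm wide; open, the fingers measure 114 mm over their backs; the gripper's body (76 mm by 85 mm) begins 54 mm behind the grasp point. The pads swing forward as they close: fully open they stand 13 mm farther back than shut.
Start: joints at [1.021, 0.181, 1.607, -0, 1.354, -0.206], TCP at [0.194, 0.541, 0.231] pointing down, gripper open.
Joint ranges: [-2.99, 2.99], [-0.89, 2.07], [0.3, 2.58], [-1.14, 4.28], [0, 2.63], [-3.12, 3.12]. Speed limits (rad/s): [2.57, 2.57, 3.01, 3.14, 3.14, 3.14].

## Interface

Orientations are given as a unit quaternion [w, x, y, z].
In Python, from bench import ctrl gives the robot as it stands.
- The arm moves only by the tool apply_moves, never from a script. Its argument "moves" is a list of rows, each an object with "jaw": the opening, from 0 (shut) to 1 (fully open); "offset": the shift along the tool's x, y, z in mm, a list of three; "rot": the turn, a rotation vector about the tool's x, y, z in degrees, a list of three. In form: [{"jaw": jaw, "offset": [dx, dy, dz], "rot": [ax, ay, az]}, ...]. A call has exactly 5 rows; each row shifts and turns the commanded pose from where the row before left it, along the tool's axes as they then stand; what a row does not reach is not made up. A row lasts 1/8 s, in which the tool goes at most 62.5 mm and 10.7 degrees, less where a joint would pass 70% of its speed; a pose out of reach is approached as far as the arm can. A call is refused whole if a number of a shift passes 62.5 or a number of a turn 10.7, either way. A call with a gripper value outside its range is refused whole. The fingers move at their own pace and stop on an object; the grip force is fixed at half the most. Time passes only in rows, so rows that do not move let the fingers close, or fill a call up. It gives the time, the measured TCP pose, the force, the opening and the grip force at its end, in the units of the state.
- ctrl.get_obs(): the state, without advancing time (a new reading comes with each control period).
- ctrl.camera(name): name is "scene" or "side" or "wrist"; returns (picture, depth): 480x640x3 uint8, red, green, blue; 480x640 float32, m along the optical axis (not along the pixel's ray), 0 where there is no reading.
- ctrl.camera_params(name): a dict with "K" (3x3 intrinsics, pixels), "cam_to_world" (4x4, takes a point from camera to world coordinates); the wrist camera has in their place "mount" (4x4, takes a point from camera to tool coordinates, whose origin is the TCP and whose axes are the flange's). Camera axes: x right, y down, z forward; pixel columns grow to the right and rows downward; lengths in m; the calibration is good to about 2 mm. A picture is of the moment at which its call begins: read the wrist's pose just before it. camera_params takes no time and is no camera call.
- ctrl.hand_in(): hands the job in; it is judged then, once.
Trained networks look in the newest picture that a camera, given by its name, has taken for a name from the list of things; names that differ only in an ending like _2 or _b are one class to them, and where a whole thing is asked for, a point or a joint stands for the part that bears it (a point fixed in the world has none). Each returns a list of dicts, best first, with "score" (0 to 1); they miss things now and then, are a little off and sometimes report something else, mostly with a low value. They report only what shows in the picture. A call takes as long as a camera call.
- ctrl.outline_of(camera, target): "region" (480x640 bool, what is visible of it) and "position" ([column, row] in pixels, amid what is visible of it).
The state is a dict: "time_s": time; "q": joint angles; "dq": joint speeds; "joint_efforts": joint torques, N m; "eef_pos": TCP position; "eef_rot": TCP orientation; "wrist_force": force on the tool from outside, world axes, zero at the start; "torque": the same for the moment, N m; "opening": opening from 0.0 (shut) to 1.0 (fully open); "grasp_force": force on a finger pad.
Only numpy, scipy, OpenCV 4.12 (cv2) and the standard library are available. Lean on these libraries where they do the work, as an engineer would, in place of code of your own. Each camera call takes 0.05 s, during which the arm holds its last target. There are 200 camera calls.

## Task

Book in the green-capped solder-paste jar: set it fully down in the leaning blue cradle with its orange code label turned squarely to the red window of the reader block and let go of it, then press the yellow trigger on top of the reader all the way down and let it come up again. The jar must stay in the cradle with its label facing the window. Do not tip the jar over on the way, and leave the red-capped jar, the solder spool and the small vial where they are.

Things in the scene. Friction and masses are not known exactly. Their poses are not given: they have to be found in the camera images.
- jar_center (a point): The jar to scan: white upright cylinder, 46 mm diameter, 90 mm tall, 0.14 to 0.28 kg, green fluted cap (same width, top 20 mm). Point on its axis 45 mm above its underside. Jar's own axes: z towards the cap, x outwards through the middle of the orange label. A black stripe on the cap's top runs from its centre towards the label. Starts standing on the bench, at any turn.
- jar_mark (a point): Middle of the orange code label with black bars (28 mm wide round the jar, 32 mm tall), on the jar's surface 23 mm from the axis and 42 mm above its underside; axes parallel to those of the jar.
- cradle: Fixed blue open cup for the leaning jar. Origin: centre of its inner floor, 46 mm above the bench. z: cup axis, leaning 0.48 rad (27.5 deg) from vertical, roughly towards the robot; y level; x up and to the rear. The reader is on its -y side: the label must point along -y. Inner diameter 52 mm, wall 4 mm, rim 22 mm above the floor, outer diameter up to 63 mm. The jar has 3 mm play all round.
- window (a point): Centre of the red window (44 x 30 mm, upright) of the fixed grey reader block, 82 mm sideways from the cradle's axis. The block (70 mm long, 44 mm thick) stands behind the window; its top is 96 mm above the bench. Axes: z up, x to the station's rear, y from the window towards the jar.
- trigger_top (a point): Middle of the top of the yellow round push button (24 mm diameter) on top of the reader block; it is pressed straight down.
- trigger (a joint): Travel of the button in m: 0 up, 0.006 fully down; it springs back by itself and takes 5 N to go fully down.
- spare_center (a point): Bystander: a second jar like the first but with a red cap; point on its axis 45 mm above its underside. It may stand nearer or farther than the green-capped one.
- spool_center (a point): Bystander: white spool of solder wire, 52 mm diameter, 32 mm tall; point at its centre.
- vial_center (a point): Bystander: small glass vial with white cap, 25 mm diameter, 51 mm tall; point at its centre.

How it is judged:
On the way, in this order (a step that is already met when the one before it is completed fails the run):
1. the jar stands in the cradle, label to the window, released (z of jar_center in the frame of cradle between 0.038 and 0.051 m and x of jar_center in the frame of cradle between -0.01 and 0.01 m and y of jar_center in the frame of cradle between -0.01 and 0.01 m and angle between the z axis of jar_center and the z axis of cradle, either way round below 0.2 rad and angle between the x axis of jar_center and the y axis of cradle, either way round below 0.26 rad and y of jar_mark in the frame of cradle below -0.01 m and contact force between the fingers and anything else below 0.05 N), for 0.2 s.
2. with the jar so, the trigger is pressed down (z of jar_center in the frame of cradle between 0.038 and 0.051 m and x of jar_center in the frame of cradle between -0.01 and 0.01 m and y of jar_center in the frame of cradle between -0.01 and 0.01 m and angle between the z axis of jar_center and the z axis of cradle, either way round below 0.2 rad and angle between the x axis of jar_center and the y axis of cradle, either way round below 0.26 rad and y of jar_mark in the frame of cradle below -0.01 m and value of joint trigger above 0.0045 m), for 0.05 s.
At the end, for the whole second after the job is handed in: The green-capped jar stands in the cradle: centre within 10 mm of the cup's axis and 38 to 51 mm above its floor, axes within 0.2 rad, label within 0.26 rad of straight to the window; trigger was pressed 4.5 mm or more with the jar so and is up again (within 1.5 mm) (z of jar_center in the frame of cradle between 0.038 and 0.051 m and x of jar_center in the frame of cradle between -0.01 and 0.01 m and y of jar_center in the frame of cradle between -0.01 and 0.01 m and angle between the z axis of jar_center and the z axis of cradle, either way round below 0.2 rad and angle between the x axis of jar_center and the y axis of cradle, either way round below 0.26 rad and y of jar_mark in the frame of cradle below -0.01 m and value of joint trigger below 0.0015 m); the robot touches nothing.
It fails at once if the jar is tipped over (leans more than 1.2 rad) (angle between jar_center's own z axis and vertical above 1.2 rad).
It fails at once if the red-capped jar is moved more than 30 mm (distance of spare_center from where it was at the start of the episode above 0.03 m).
It fails at once if the solder spool is moved more than 30 mm (distance of spool_center from where it was at the start of the episode above 0.03 m).
It fails at once if the small vial is moved more than 30 mm (distance of vial_center from where it was at the start of the episode above 0.03 m).
It also fails if it takes over 48 s, if anything falls off the work surface, if the arm or the gripper's body presses on something with over 40 N, if the wrist force passes 120 N, or if a joint passes its speed limit or range.

## Working session

There is one attempt and no reset: what is moved stays moved. The work goes in short steps, Python scripts to look and compute and a tool call to move; the robot and the scene stay as the last step left them, time stands still between calls to the robot, and variables do not carry over. Pictures are saved under pics/ and viewed, at most 10 in all, crops included, and the job is handed in when it is done.

Besides the shell and the picture viewer there is one more tool, called after "Request:" as a command line: name --argument value ..., lists and objects as JSON in quotes. apply_moves: Moves the arm, as the interface text tells. Its arguments: {"type":"object","properties":{"moves":{"type":"array"}},"required":["moves"]}

```bash
mkdir -p pics; ls; cat > h.py <<'E'
import numpy as np,cv2
from bench import ctrl
from scipy.spatial.transform import Rotation as R
def T():
    o=ctrl.get_obs();M=np.eye(4);M[:3,3]=o['eef_pos'];q=o['eef_rot'];M[:3,:3]=R.from_quat([q[1],q[2],q[3],q[0]]).as_matrix();return M
def shot(n):
    p=ctrl.camera_params(n);C=T()@np.array(p['mount']) if n=='wrist' else np.array(p['cam_to_world'])
    im,d=ctrl.camera(n);return im,d,np.array(p['K']),C
def cloud(d,K,C):
    v,u=np.mgrid[:480,:640];P=np.stack([(u-K[0,2])/K[0,0]*d,(v-K[1,2])/K[1,1]*d,d],-1)
    return P@C[:3,:3].T+C[:3,3]
E
python3 - <<'E'
from h import *
ims=[]
for n in ['scene','side']:
    im,d,K,C=shot(n);W=cloud(d,K,C);cv2.imwrite(f'pics/{n}0.png',im[...,::-1]);np.savez(n+'0',im=im,d=d,W=W)
    print(n,C[:3,3].round(3),C[:3,2].round(2))
    for t in ['jar_center','jar_mark','cradle','window','trigger_top','trigger','spare_center','spool_center','vial_center']:
        for r in ctrl.outline_of(n,t)[:2]:
            m=r['region']&(d>0);p=W[m]
            print(t,round(r['score'],2),np.round(r['position']),m.sum(),np.median(p,0).round(3) if len(p) else '', np.percentile(p,[2,98],axis=0).round(3).tolist() if len(p) else '')
E
```

```text
pics
scene [ 0.084 -0.75   0.69 ] [ 0.56  0.5  -0.66]
jar_center 0.83 [308. 345.] 1569 [ 0.422 -0.419  0.069] [[0.41, -0.432, 0.001], [0.452, -0.39, 0.092]]
jar_center 0.24 [395. 364.] 402 [ 0.503 -0.529  0.036] [[0.499, -0.538, 0.005], [0.517, -0.517, 0.052]]
jar_mark 0.76 [308. 341.] 1537 [ 0.422 -0.419  0.071] [[0.41, -0.432, 0.003], [0.451, -0.389, 0.092]]
cradle 0.84 [273. 230.] 776 [ 0.581 -0.18   0.055] [[0.55, -0.214, 0.04], [0.603, -0.155, 0.078]]
cradle 0.21 [284. 264.] 6356 [ 0.536 -0.28   0.012] [[0.479, -0.336, 0.005], [0.648, -0.128, 0.112]]
window 0.87 [283. 263.] 6261 [ 0.536 -0.279  0.012] [[0.479, -0.335, 0.007], [0.648, -0.128, 0.112]]
trigger 0.48 [288. 244.] 125 [ 0.526 -0.284  0.117] [[0.519, -0.293, 0.11], [0.539, -0.273, 0.12]]
spare_center 0.91 [355. 296.] 1320 [ 0.55  -0.416  0.065] [[0.54, -0.429, 0.005], [0.579, -0.39, 0.092]]
spool_center 0.92 [385. 257.] 681 [ 0.69  -0.368  0.031] [[0.675, -0.386, 0.0], [0.72, -0.34, 0.034]]
vial_center 0.64 [395. 362.] 424 [ 0.504 -0.529  0.036] [[0.499, -0.538, 0.004], [0.52, -0.516, 0.052]]
side [0.588 0.326 0.668] [-0.01 -0.75 -0.66]
jar_mark 0.63 [388. 222.] 848 [ 0.433 -0.392  0.059] [[0.408, -0.429, 0.0], [0.452, -0.385, 0.09]]
cradle 0.63 [320. 300.] 1135 [ 0.58  -0.184  0.051] [[0.546, -0.213, 0.01], [0.612, -0.154, 0.077]]
window 0.93 [334. 299.] 7422 [ 0.558 -0.208  0.01 ] [[0.483, -0.32, 0.006], [0.651, -0.118, 0.107]]
trigger_top 0.46 [346. 238.] 130 [ 0.528 -0.277  0.116] [[0.514, -0.418, -0.001], [0.539, -0.269, 0.118]]
spare_center 0.76 [330. 224.] 843 [ 0.56 -0.39  0.06] [[0.532, -0.49, -0.001], [0.581, -0.382, 0.09]]
spare_center 0.47 [350. 241.] 118 [ 0.527 -0.276  0.116] [[0.516, -0.289, 0.107], [0.538, -0.269, 0.118]]
spool_center 0.82 [266. 247.] 549 [ 0.695 -0.352  0.029] [[0.673, -0.386, -0.001], [0.718, -0.338, 0.033]]
vial_center 0.64 [349. 198.] 210 [ 0.509 -0.517  0.029] [[0.497, -0.6, -0.0], [0.52, -0.511, 0.051]]
```

```bash
python3 - <<'E'
import cv2,numpy as np
a=cv2.imread('pics/scene0.png')[190:400,220:440];b=cv2.imread('pics/side0.png')[170:380,220:440]
cv2.imwrite('pics/both.png',cv2.resize(np.hstack([a,b]),(800,382),interpolation=cv2.INTER_CUBIC))
E
```

```text
(no output)
```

View pics/both.png

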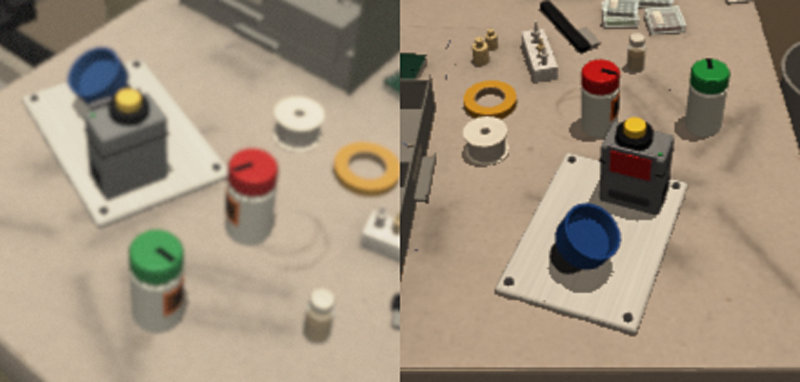

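The pictures show the green jar at scene (308,345), with its stripe pointing roughly along world -y. The blue cup is at scene (273,230), the reader with its yellow button at (288,244), and the red jar at (355,296). Next I'll work out the station's orientation and the jar's axis and turn.

```bash
cat > fit.py <<'E'
from h import *
def circ(p):
    A=np.c_[2*p,np.ones(len(p))];s=np.linalg.lstsq(A,(p**2).sum(1),rcond=None)[0];return s[:2],np.sqrt(s[2]+s[:2]@s[:2])
E
python3 - <<'E'
from fit import *
o=ctrl.get_obs();print(o['q'],T().round(3).tolist(),ctrl.pinch_z)
S={n:dict(np.load(n+'0.npz')) for n in ['scene','side']}
plate=[];blue=[];yel=[]
for n,s in S.items():
    W=s['W'];im=s['im'].astype(int);hsv=cv2.cvtColor(s['im'],cv2.COLOR_RGB2HSV);ok=s['d']>0
    near=ok&(np.hypot(W[...,0]-.56,W[...,1]+.23)<.2)
    pl=near&(W[...,2]>.003)&(W[...,2]<.016)&(hsv[...,1]<50)&(hsv[...,2]>120);plate.append(W[pl])
    b=near&(hsv[...,0]>100)&(hsv[...,0]<125)&(hsv[...,1]>120)&(W[...,2]>.02);blue.append(W[b])
    y=near&(hsv[...,0]>18)&(hsv[...,0]<32)&(hsv[...,1]>150)&(W[...,2]>.1);yel.append(W[y])
    r=cv2.minAreaRect((W[pl][:,:2]*1000).astype(np.float32));print(n,'plate',pl.sum(),r,'z',np.median(W[pl][:,2]))
    print('yellow',y.sum(),np.median(W[y],0).round(4),W[y].min(0).round(3),W[y].max(0).round(3),'blue',b.sum())
    g=ok&(np.hypot(W[...,0]-.431,W[...,1]+.41)<.05)&(W[...,2]>.03)
    body=g&(W[...,2]<.066);print('body circ',circ(W[body][:,:2]))
    gr=g&(hsv[...,0]>45)&(hsv[...,0]<85)&(hsv[...,1]>80)
    top=g&(W[...,2]>.085);print('top',top.sum(),(W[top][:,:2].min(0)+W[top][:,:2].max(0))/2,W[top][:,2].max())
    # grey reader top
    gt=near&(abs(W[...,2]-.096)<.003)&(hsv[...,1]<70);
    if gt.sum()>20: print('readertop',gt.sum(),cv2.minAreaRect((W[gt][:,:2]*1000).astype(np.float32)))
    ctop=top&(im.max(-1)<60);print('stripe',ctop.sum(),W[ctop].mean(0) if ctop.sum() else '')
P=np.vstack(plate)[:,:2];print('both',cv2.minAreaRect((P*1000).astype(np.float32)))
np.savez('st',blue=np.vstack(blue),yel=np.vstack(yel))
E
```

```text
[ 1.02064571e+00  1.80793492e-01  1.60699422e+00 -3.54926790e-06
  1.35380743e+00 -2.06302094e-01] [[-0.941, 0.337, 0.0, 0.194], [0.337, 0.941, -0.0, 0.541], [-0.0, -0.0, -1.0, 0.231], [0.0, 0.0, 0.0, 1.0]] 0.0187
scene plate 3477 ((570.7077026367188, -262.36212158203125), (218.2470703125, 332.9817199707031), 3.604982852935791) z 0.009964444628418057
yellow 76 [ 0.5245 -0.2859  0.117 ] [ 0.518 -0.293  0.111] [ 0.536 -0.267  0.12 ] blue 547
body circ (array([ 0.43327913, -0.40870626]), np.float64(0.0226743330381458))
top 584 [ 0.4321929  -0.40829033] 0.09257160474986903
readertop 492 ((631.8759765625, -265.0387268066406), (285.2748107910156, 108.84419250488281), 18.31045913696289)
stripe 3 [ 0.43347745 -0.41913317  0.09024117]
side plate 3737 ((565.8474731445312, -227.0589599609375), (209.49229431152344, 147.93833923339844), 70.19355010986328) z 0.00887260304796511
yellow 130 [ 0.528  -0.2768  0.1156] [ 0.515 -0.293  0.104] [ 0.54  -0.268  0.119] blue 935
body circ (array([ 0.43011992, -0.4076987 ]), np.float64(0.021582690729781848))
top 229 [ 0.43029616 -0.40617483] 0.0923654610568897
readertop 298 ((628.6376342773438, -267.03961181640625), (285.2916564941406, 104.0151596069336), 16.40843963623047)
stripe 17 [ 0.43128848 -0.40877371  0.08861591]
both ((570.1370239257812, -262.3981018066406), (219.39073181152344, 332.9817199707031), 3.604982852935791)
```

```bash
python3 - <<'E'
from h import *
p=ctrl.camera_params('wrist');print(np.round(p['mount'],3).tolist(),np.round(p['K'],1).tolist())
for n in ['scene','side']:
    s=np.load(n+'0.npz');W=s['W'][s['d']>0]
    b=W[(W[:,2]>.12)&(W[:,0]<.9)&(W[:,0]>.1)&(abs(W[:,1])<.7)]
    h,_,_=np.histogram2d(b[:,0],b[:,1],bins=[np.arange(.1,1,.1),np.arange(-.7,.71,.1)]);print(h.astype(int))
E
```

```text
[[-0.001, -0.959, -0.284, 0.074], [1.0, -0.001, 0.0, 0.001], [-0.0, -0.284, 0.959, -0.142], [0.0, 0.0, 0.0, 1.0]] [[374.0, 0.0, 318.8], [0.0, 374.0, 246.1], [0.0, 0.0, 1.0]]
[[   0    0    0    0    0    0    0    0    0    0    0    0    0    0]
 [   0    0    0    0    0    0    0    0    0    0    0    0    0    0]
 [   0    0    0    0    0    0    0    0    0    0 2420   31    0    0]
 [   0    0    0    0    0    0    0    0    0    0 5602  204    0    0]
 [   0    0    0    0    0    0    0    0    0    0 4971  178    0    0]
 [   0    0    0    0    0    0    0    0    0    0 3219   74    0    0]
 [   0    0    0 1044 1239  977    0    0    0    2  129    0    5  383]
 [  40    0    0 1696 1329 1054    0    0 4268 1820    4    0    0 1176]]
[[   0    0    0    0    0    0    0    0    0    0    0    0    0    0]
 [   0    0    0    0    0    0    0    0    0    0    0    0    0    0]
 [   0    0    0    0    0    0    0    0    0    0    0    0    0    0]
 [   0    0    0    0    0    0    0    0    0    0    0    0    0    0]
 [   0    0    0    0    0    0    0    0    0    0    0    0    0    0]
 [   0    0    0    0    0    0    0    0    0    0    0    0    0    0]
 [   0    0    0  452  956 1242    0    0    0    0    0    0    0    0]
 [  11    0    0 1205 2190 4447    0    0 8644   31    0    0    0    0]]
```

Request:
apply_moves --moves '[{"jaw": 1, "offset": [-10, -12, -40], "rot": [0, 0, 0]}, {"jaw": 1, "offset": [-39, -42, -15], "rot": [0, 0, 0]}, {"jaw": 1, "offset": [-40, -44, -10], "rot": [0, 0, 0]}, {"jaw": 1, "offset": [-40, -44, -10], "rot": [0, 0, 0]}, {"jaw": 1, "offset": [-40, -44, -10], "rot": [0, 0, 0]}]'

```text
time_s: 1.62
eef_pos: [0.2905, 0.3077, 0.3168]
eef_rot: [0.0, 0.171, 0.985, 0.0]
wrist_force: [1.1, 0.1, 0.9]
opening: 0.995
grasp_force: 0.0
```

```bash
python3 - <<'E'
from h import *
s=np.load('scene0.npz');W=s['W'][s['d']>0]
for b in ([.3,.7,.25,.45],[.7,.9,-.4,-.1]):
    m=(W[:,0]>b[0])&(W[:,0]<b[1])&(W[:,1]>b[2])&(W[:,1]<b[3])&(W[:,2]>.05);print(W[m].min(0),W[m].max(0),np.percentile(W[m],[5,50,95],axis=0).round(2).tolist())
E
```

```text
[0.31674362 0.31622965 0.05000407] [0.69981806 0.43847176 0.33443638] [[0.36, 0.32, 0.07], [0.5, 0.34, 0.21], [0.65, 0.38, 0.33]]
[ 0.73624525 -0.37071341  0.05002043] [ 0.89996363 -0.10794014  0.18916053] [[0.75, -0.37, 0.07], [0.8, -0.27, 0.15], [0.89, -0.12, 0.19]]
```

Request:
apply_moves --moves '[{"jaw": 1, "offset": [-18, -52, -15], "rot": [0, 0, 0]}, {"jaw": 1, "offset": [-30, -50, 0], "rot": [0, 0, 0]}, {"jaw": 1, "offset": [-43, -40, 4], "rot": [0, 0, 0]}, {"jaw": 1, "offset": [-43, -40, 5], "rot": [0, 0, 0]}, {"jaw": 1, "offset": [-43, -40, 5], "rot": [0, 0, 0]}]'

```text
time_s: 2.25
eef_pos: [0.3826, 0.0387, 0.3177]
eef_rot: [0.001, 0.171, 0.985, 0.0]
wrist_force: [1.1, 0.1, 0.0]
opening: 0.998
grasp_force: 0.0
```

Request:
apply_moves --moves '[{"jaw": 1, "offset": [-43, -40, 5], "rot": [0, 0, 0]}, {"jaw": 1, "offset": [-43, -40, 5], "rot": [0, 0, 0]}, {"jaw": 1, "offset": [-43, -40, 5], "rot": [0, 0, 0]}, {"jaw": 1, "offset": [-43, -40, 5], "rot": [0, 0, 0]}, {"jaw": 1, "offset": [-43, -35, 5], "rot": [0, 0, 0]}]'

```text
time_s: 2.88
eef_pos: [0.5194, -0.2176, 0.2922]
eef_rot: [0.0, 0.171, 0.985, -0.0]
wrist_force: [0.4, 0.7, 0.6]
opening: 1.003
grasp_force: 0.0
```

```bash
cat > st.py <<'E'
from fit import *
im,d,K,C=shot('wrist');W=cloud(d,K,C);np.savez('w1',im=im,d=d,W=W,C=C,K=K);cv2.imwrite('pics/w1.png',im[...,::-1])
print(T().round(3).tolist(),ctrl.get_obs()['q'].round(2) if hasattr(ctrl.get_obs()['q'],'round') else ctrl.get_obs()['q'])
hsv=cv2.cvtColor(im,cv2.COLOR_RGB2HSV);ok=d>0
near=ok&(np.hypot(W[...,0]-.56,W[...,1]+.23)<.2)
pl=near&(W[...,2]>.003)&(W[...,2]<.016)&(hsv[...,1]<50)&(hsv[...,2]>120)
n,l,s_,_=cv2.connectedComponentsWithStats(pl.astype(np.uint8));k=1+np.argmax(s_[1:,4]);pl=l==k
r=cv2.minAreaRect((W[pl][:,:2]*1000).astype(np.float32));print('plate',pl.sum(),r)
y=near&(hsv[...,0]>18)&(hsv[...,0]<32)&(hsv[...,1]>150)&(W[...,2]>.1);print('yel',y.sum(),W[y].min(0),W[y].max(0),np.median(W[y],0))
gt=near&(abs(W[...,2]-.096)<.004)&(hsv[...,1]<70)&(np.hypot(W[...,0]-.527,W[...,1]+.281)<.07);print('rtop',gt.sum(),cv2.minAreaRect((W[gt][:,:2]*1000).astype(np.float32)))
b=near&(hsv[...,0]>100)&(hsv[...,0]<125)&(hsv[...,1]>120)&(W[...,2]>.02);print('blue',b.sum(),W[b].min(0),W[b].max(0))
E
python3 st.py
```

```text
[[-0.94, 0.341, -0.0, 0.521], [0.341, 0.94, -0.002, -0.223], [-0.0, -0.002, -1.0, 0.29], [0.0, 0.0, 0.0, 1.0]] [-0.61  0.12  1.56 -0.    1.46 -1.84]
plate 13922 ((564.4111328125, -227.0138397216797), (208.57952880859375, 148.78099060058594), 70.22037506103516)
yel 613 [ 0.4921196  -0.29409896  0.10655222] [ 0.54042564 -0.23670261  0.36730391] [ 0.52508392 -0.27902689  0.11713052]
rtop 1681 ((523.0184936523438, -278.007568359375), (46.361793518066406, 69.35897827148438), 70.04155731201172)
blue 2708 [ 0.54370524 -0.2121857   0.03762043] [ 0.60097974 -0.15195525  0.08062906]
```

View pics/w1.png

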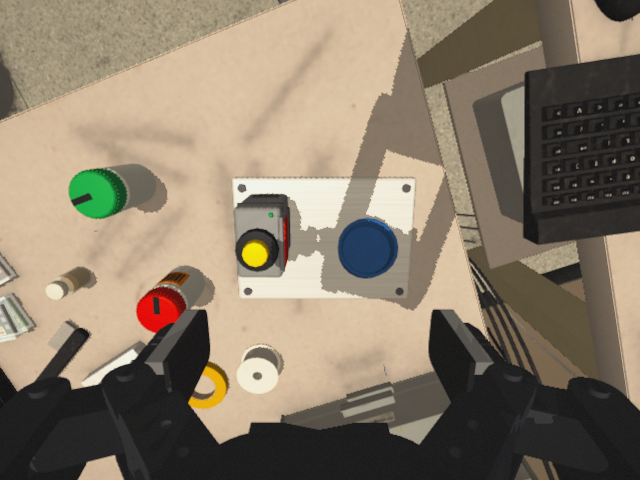

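The wrist picture shows the green jar at (98,193) with its stripe pointing left and slightly down. The cup is at (367,247) and the button at (255,253). I'll fit the cup's position and the jar's turn.

```bash
cat > cup.py <<'E'
from fit import *
from scipy.optimize import least_squares
yw=np.deg2rad(70.15);yc=np.array([np.cos(yw),np.sin(yw),0]);rear=np.array([yc[1],-yc[0],0]);L=.48
zc=np.array([0,0,np.cos(L)])-np.sin(L)*rear;xc=rear*np.cos(L)+np.array([0,0,np.sin(L)]);RC=np.c_[xc,yc,zc]
if __name__=='__main__':
    pts={}
    for f in ['scene0','side0','w1']:
        s=np.load(f+'.npz');W=s['W'];hsv=cv2.cvtColor(s['im'],cv2.COLOR_RGB2HSV)
        b=(s['d']>0)&(np.hypot(W[...,0]-.57,W[...,1]+.185)<.07)&(hsv[...,0]>100)&(hsv[...,0]<125)&(hsv[...,1]>100)&(W[...,2]>.02)
        b=cv2.erode(b.astype(np.uint8),np.ones((3,3)))>0;pts[f]=W[b]
    def res(p,Q):
        q=(Q-np.array([p[0],p[1],.046+(p[2] if len(p)>2 else 0)]))@RC;r=np.hypot(q[:,0],q[:,1]);z=q[:,2]
        return np.min([np.hypot(r-.026,np.maximum(z-.022,0)+np.maximum(-z,0)),np.hypot(z,np.maximum(r-.026,0)),np.hypot(z-.022,np.maximum(abs(r-.0285)-.0025,0)),np.hypot(r-.0308,np.maximum(z-.022,0))],0)
    for f,Q in list(pts.items())+[('all',np.vstack([pts['w1'],pts['side0']]))]:
        for p0 in ([.585,-.19],[.585,-.19,0]):
            r=least_squares(res,p0,args=(Q,),loss='soft_l1',f_scale=.002);print(f,len(Q),r.x.round(4),np.median(abs(res(r.x,Q))).round(4))
    t=np.array([.5235,-.278]);print('reader+105*yc',t+.104*yc[:2], 'y-dist',[(np.array([r.x[0],r.x[1]])-t)@yc[:2]])
    s=np.load('w1.npz');W=s['W'];im=s['im'];top=(s['d']>0)&(np.hypot(W[...,0]-.4315,W[...,1]+.408)<.03)&(W[...,2]>.084)
    top=cv2.erode(top.astype(np.uint8),np.ones((3,3)))>0
    k=top&(im.max(-1)<70);pc=(W[top].min(0)+W[top].max(0))/2;p=W[k];print('top',top.sum(),pc,k.sum(),p.mean(0))
    u,sv,vt=np.linalg.svd(p[:,:2]-p[:,:2].mean(0));dd=p.mean(0)[:2]-pc[:2];print('stripe axis deg',np.degrees(np.arctan2(vt[0,1],vt[0,0])),'centre->',np.degrees(np.arctan2(dd[1],dd[0])))
    # yellow
    W0=W;hsv=cv2.cvtColor(im,cv2.COLOR_RGB2HSV);y=(hsv[...,0]>18)&(hsv[...,0]<32)&(hsv[...,1]>150)&(abs(W[...,2]-.117)<.006);print('yel',W[y].min(0),W[y].max(0),circ(W[y][:,:2]),W[y].mean(0))
E
python3 cup.py
```

```text
scene0 477 [ 0.5753 -0.1859] 0.0016
scene0 477 [ 0.5816 -0.1892  0.0054] 0.001
side0 775 [ 0.5769 -0.1808] 0.0013
side0 775 [ 0.5787 -0.1859  0.0034] 0.0007
w1 2421 [ 0.5725 -0.1842] 0.0013
w1 2421 [ 0.5804 -0.1872  0.0056] 0.0007
all 3196 [ 0.5739 -0.1827] 0.0015
all 3196 [ 0.5777 -0.1853  0.0037] 0.0007
reader+105*yc [ 0.55881412 -0.18017918] y-dist [np.float64(0.10563344984577236)]
top 1680 [ 0.42893264 -0.40613563  0.08869157] 108 [ 0.42876788 -0.41787392  0.0899945 ]
stripe axis deg -89.48251515431821 centre-> -90.80413070192994
yel [ 0.51465749 -0.29204354  0.11102947] [ 0.53765107 -0.26892017  0.11992662] (array([ 0.52590788, -0.2799902 ]), np.float64(0.008376242828425315)) [ 0.52567644 -0.27977116  0.11695574]
```

```bash
python3 - <<'E'
from cup import *
for f in ['w1','side0','scene0']:
    s=np.load(f+'.npz')
    if f=='w1': K,C=s['K'],s['C']
    else:
        p=ctrl.camera_params(f[:-1]);K,C=np.array(p['K']),np.array(p['cam_to_world'])
    W=s['W'];hsv=cv2.cvtColor(s['im'],cv2.COLOR_RGB2HSV)
    b=((s['d']>0)&(np.hypot(W[...,0]-.57,W[...,1]+.185)<.07)&(hsv[...,0]>100)&(hsv[...,0]<125)&(hsv[...,1]>90)&(W[...,2]>.02)).astype(np.uint8)
    cn=max(cv2.findContours(b,cv2.RETR_EXTERNAL,cv2.CHAIN_APPROX_NONE)[0],key=cv2.contourArea)[:,0].astype(float)
    # contour points cast onto the rim plane through (x,y,.0655), fit centre so radius is const
    ray=np.c_[(cn-K[[0,1],2])/[K[0,0],K[1,1]],np.ones(len(cn))]@C[:3,:3].T;o=C[:3,3]
    def rr(p):
        c=np.array([p[0],p[1],.0655]);t=((c-o)@zc)/(ray@zc);P=o+ray*t[:,None];return np.linalg.norm(P-c,axis=1)-p[2]
    r=least_squares(rr,[.57,-.18,.03],loss='soft_l1',f_scale=.001);c=r.x
    org=np.array([c[0],c[1],.0655])-zc*.022;print(f,'rim r',c[2].round(4),'res',abs(r.fun).mean().round(4),'origin',org.round(4))
    # height check
    print('bench z',np.median(W[(s['d']>0)&(abs(W[...,2])<.01)&(abs(W[...,0]-.45)<.05)&(abs(W[...,1]+.3)<.1)][:,2]),'plate z',np.median(W[(s['d']>0)&(abs(W[...,2]-.01)<.006)&(abs(W[...,0]-.6)<.05)&(abs(W[...,1]+.25)<.03)][:,2]))
E
```

```text
w1 rim r 0.0302 res 0.0005 origin [ 0.5805 -0.1856  0.046 ]
bench z -0.0003375418279728537 plate z 0.009569596450694606
side0 rim r 0.0352 res 0.003 origin [ 0.5865 -0.1787  0.046 ]
bench z -0.0007851962481436603 plate z 0.008905804984782661
scene0 rim r 0.0314 res 0.0025 origin [ 0.5834 -0.1911  0.046 ]
bench z 0.00013929110376759146 plate z 0.010187551236637615
```

Request:
apply_moves --moves '[{"jaw": 1, "offset": [5.6, -51, 30], "rot": [0, 0, 0]}, {"jaw": 1, "offset": [5.6, -51, 30], "rot": [0, 0, 0]}, {"jaw": 1, "offset": [5.6, -51, 30], "rot": [0, 0, 0]}, {"jaw": 1, "offset": [5.6, -51, 30], "rot": [0, 0, -10]}, {"jaw": 1, "offset": [0, 0, 0], "rot": [0, 0, -9.7]}]'

```text
time_s: 3.55
eef_pos: [0.4258, -0.4017, 0.1691]
eef_rot: [-0.002, -0.001, 1.0, 0.002]
wrist_force: [0.3, 1.3, 0.0]
opening: 0.999
grasp_force: 0.0
```

```bash
cat > jl.py <<'E'
from fit import *
import sys
ctrl.camera('wrist')
im,d,K,C=shot('wrist');W=cloud(d,K,C);cv2.imwrite(f'pics/{sys.argv[1]}.png',im[...,::-1])
M=T();print(M.round(4).tolist(),'q',np.round(ctrl.get_obs()['q'],2))
hsv=cv2.cvtColor(im,cv2.COLOR_RGB2HSV);g=((hsv[...,0]>50)&(hsv[...,0]<85)&(hsv[...,1]>100)&(hsv[...,2]>40)).astype(np.uint8)
cn=max(cv2.findContours(g,cv2.RETR_EXTERNAL,cv2.CHAIN_APPROX_NONE)[0],key=cv2.contourArea);m=np.zeros_like(g);cv2.drawContours(m,[cn],-1,1,-1)
top=(m>0)&(d>0)&(W[...,2]>W[...,2][(m>0)&(d>0)].max()-.006);P=W[top];pc=(P.min(0)+P.max(0))/2
r=cv2.minEnclosingCircle((P[:,:2]*1000).astype(np.float32));print('top',top.sum(),pc.round(4),r,np.median(P[:,2]))
k=cv2.erode(m,np.ones((5,5)))>0;k&=(im.max(-1)<60)&top;p=W[k];dd=p.mean(0)[:2]-np.array(r[0])/1000
vt=np.linalg.svd(p[:,:2]-p[:,:2].mean(0))[2];print('stripe',k.sum(),np.degrees(np.arctan2(vt[0,1],vt[0,0])),np.degrees(np.arctan2(dd[1],dd[0])))
E
python3 jl.py w2
```

```text
[[-1.0, 0.0007, -0.0008, 0.428], [0.0007, 1.0, 0.0013, -0.4005], [0.0008, 0.0013, -1.0, 0.1714], [0.0, 0.0, 0.0, 1.0]] q [-0.95  0.27  1.63  0.    1.25 -2.52]
top 3646 [ 0.4281 -0.4078  0.0889] ((428.3603515625, -408.0266418457031), 22.88296127319336) 0.08946204824859483
stripe 227 90.24128322104688 -88.3323708362349
```

View pics/w2.png

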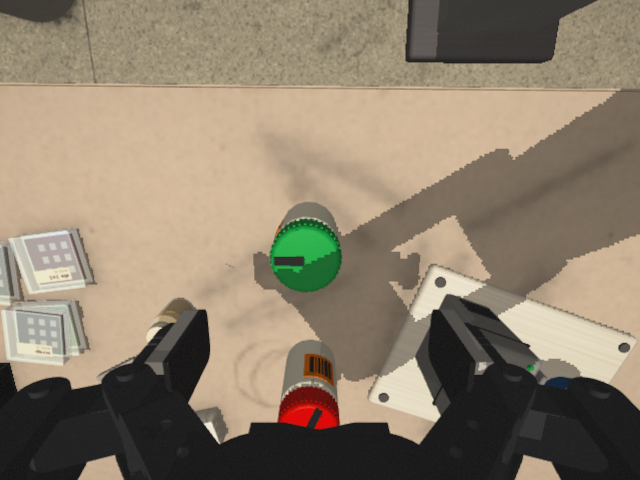

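The close look puts the jar cap at pixel (306,258), about (0.4285,-0.408) in the world, with its stripe along -90°. The area between the fingers is clear. I'll descend and grip.

Request:
apply_moves --moves '[{"jaw": 1, "offset": [-0.7, -7.5, 30], "rot": [0, 0, 0]}, {"jaw": 1, "offset": [0, 0, 45], "rot": [0, 0, 0]}, {"jaw": 1, "offset": [0, 0, 40], "rot": [0, 0, 0]}, {"jaw": 1, "offset": [0, 0, 17], "rot": [0, 0, 0]}, {"jaw": 0.4, "offset": [0, 0, 0], "rot": [0, 0, 0]}]'

```text
time_s: 4.28
eef_pos: [0.4297, -0.4068, 0.0399]
eef_rot: [-0.0, 0.0, 1.0, 0.001]
wrist_force: [0.3, -0.5, 0.6]
opening: 0.816
grasp_force: 0.0
```

Request:
apply_moves --moves '[{"jaw": 0.2, "offset": [0, 0, 0], "rot": [0, 0, 0]}, {"jaw": 0.2, "offset": [0, 0, 0], "rot": [0, 0, 0]}, {"jaw": 0.2, "offset": [0, 0, 0], "rot": [0, 0, 0]}, {"jaw": 0.2, "offset": [0, 0, 0], "rot": [0, 0, 0]}, {"jaw": 0.2, "offset": [0, 0, 0], "rot": [0, 0, 0]}]'

```text
time_s: 4.9
eef_pos: [0.4308, -0.409, 0.0428]
eef_rot: [0.001, 0.0, 1.0, -0.002]
wrist_force: [0.2, 0.1, 6.6]
opening: 0.521
grasp_force: 61.6
```

Request:
apply_moves --moves '[{"jaw": 0.2, "offset": [0, 0, -15], "rot": [0, 0, 0]}, {"jaw": 0.2, "offset": [0, 0, -40], "rot": [0, 0, 0]}, {"jaw": 0.2, "offset": [0, 0, -50], "rot": [0, 0, 0]}, {"jaw": 0.2, "offset": [0, 0, -50], "rot": [0, 0, 0]}, {"jaw": 0.2, "offset": [0, 0, -10], "rot": [0, 0, 0]}]'

```text
time_s: 5.52
eef_pos: [0.431, -0.4093, 0.2109]
eef_rot: [0.002, -0.0, 1.0, -0.003]
wrist_force: [1.4, -0.1, -1.8]
opening: 0.52
grasp_force: 61.7
```

```bash
python3 jl.py w3; python3 - <<'E'
from h import *
o=ctrl.get_obs();print(o['wrist_force'],o['opening'],o['grasp_force'])
E
```

```text
[[-1.0, 0.0, 0.0019, 0.43], [-0.0, 1.0, -0.0028, -0.408], [-0.0019, -0.0028, -1.0, 0.2073], [0.0, 0.0, 0.0, 1.0]] q [-0.96  0.24  1.59 -0.    1.31 -2.53]
top 14 [ 0.4156 -0.4024  0.2816] ((415.29937744140625, -402.350830078125), 12.428340911865234) 0.28294440282526595
stripe 0 0.0 nan
[-0.03146597  0.22902598 -1.62673288] 0.5207152657522811 61.63455788861029jl.py:10: RuntimeWarning: Mean of empty slice.
  k=cv2.erode(m,np.ones((5,5)))>0;k&=(im.max(-1)<60)&top;p=W[k];dd=p.mean(0)[:2]-np.array(r[0])/1000
  ret = um.true_divide(
jl.py:11: RuntimeWarning: Mean of empty slice.
  vt=np.linalg.svd(p[:,:2]-p[:,:2].mean(0))[2];print('stripe',k.sum(),np.degrees(np.arctan2(vt[0,1],vt[0,0])),np.degrees(np.arctan2(dd[1],dd[0])))
```

View pics/w3.png

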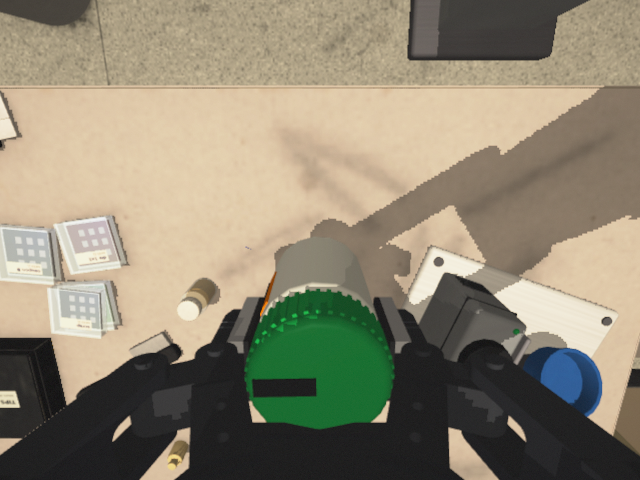

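The jar is held upright, with the stripe along image left from (316,387) to (253,388), so the label points along tool -y as planned. I'll move over the cradle and then turn and tilt.

Request:
apply_moves --moves '[{"jaw": 0.2, "offset": [-14, 50, -1], "rot": [0, 0, 0]}, {"jaw": 0.2, "offset": [-14, 50, -1], "rot": [0, 0, 0]}, {"jaw": 0.2, "offset": [-14, 50, -1], "rot": [0, 0, 0]}, {"jaw": 0.2, "offset": [-14, 50, 0], "rot": [0, 0, 0]}, {"jaw": 0.2, "offset": [-14, 51, 0], "rot": [0, 0, 0]}]'

```text
time_s: 6.25
eef_pos: [0.4985, -0.1542, 0.2061]
eef_rot: [-0.002, 0.0, 1.0, 0.001]
wrist_force: [-0.3, -0.3, -1.0]
opening: 0.518
grasp_force: 61.9
```

Request:
apply_moves --moves '[{"jaw": 0.2, "offset": [0, 0, 0], "rot": [0, 0, 10]}, {"jaw": 0.2, "offset": [0, 0, 0], "rot": [0, 0, 9.85]}, {"jaw": 0.2, "offset": [0, 0, 0], "rot": [0, -10, 0]}, {"jaw": 0.2, "offset": [0, 0, 0], "rot": [0, -10, 0]}, {"jaw": 0.2, "offset": [0, 0, 0], "rot": [0, -7.5, 0]}]'

```text
time_s: 6.88
eef_pos: [0.4978, -0.1553, 0.2056]
eef_rot: [0.234, 0.168, 0.957, -0.041]
wrist_force: [0.2, 0.2, -2.1]
opening: 0.518
grasp_force: 62.0
```

```bash
cat > pl.py <<'E'
from cup import *
import sys
O=np.array([.580,-.186,.046])
def rep():
    M=T();q=RC.T@(M[:3,3]-O);D=np.c_[-xc,yc,-zc]
    rv=np.degrees(R.from_matrix(M[:3,:3].T@D).as_rotvec())
    o=ctrl.get_obs();print('TCP in cradle mm',(q*1000).round(1),'tool rot to target deg',rv.round(2),'F cradle',(RC.T@np.array(o['wrist_force'])).round(1),'tq',np.round(o['torque'],2),'op',round(o['opening'],3),'q',np.round(o['q'],2),'t',o['time_s'])
    print('to axis: tool x %.1f y %.1f'%(q[0]*1000,-q[1]*1000))
if __name__=='__main__':
    ctrl.camera('wrist');ctrl.camera('wrist')
    im,d,K,C=shot('wrist');rep();cv2.imwrite('pics/w4.png',im[...,::-1])
    # cap top in tool frame
    M=T();Pt=(cloud(d,K,C)-M[:3,3])@M[:3,:3]
    hsv=cv2.cvtColor(im,cv2.COLOR_RGB2HSV);g=(hsv[...,0]>50)&(hsv[...,0]<85)&(hsv[...,1]>100)&(d>0)
    p=Pt[g];zt=np.percentile(p[:,2],10);t=g&(Pt[...,2]<zt+.004);q=Pt[t];print('cap top tool z',np.median(q[:,2]),'y ext',q[:,1].min(),q[:,1].max(),'x ext',q[:,0].min(),q[:,0].max(),t.sum())
    A=np.c_[q[:,:2],np.ones(len(q))];print('plane tilt deg',np.degrees(np.linalg.lstsq(A,q[:,2],rcond=None)[0][:2]))
    k=(im.max(-1)<45)&(d>0)&(abs(Pt[...,2]-np.median(q[:,2]))<.005)&(np.hypot(Pt[...,0],Pt[...,1])<.022);s=Pt[k];
    if len(s)>10: v=np.linalg.svd(s[:,:2]-s[:,:2].mean(0))[2][0];print('stripe',len(s),s.mean(0),v)
    side,d2,_,_=shot('side');cv2.imwrite('pics/s4.png',cv2.resize(side[150:400,200:500,::-1],(720,600),interpolation=cv2.INTER_CUBIC))
E
python3 pl.py
```

```text
TCP in cradle mm [ -4.9   1.  182.3] tool rot to target deg [ 0.05 -0.37 -0.06] F cradle [-0.8  0.5 -1. ] tq [ 0.15  0.32 -0.02] op 0.521 q [-0.61 -0.23  2.14  0.17  0.78 -1.92] t 7.025
to axis: tool x -4.9 y -1.0
cap top tool z -0.04666751498810236 y ext -0.021495109137717287 0.023607346617048514 x ext -0.011218030745267692 0.028252933613711416 12415
plane tilt deg [0.92399588 0.06616334]
stripe 1035 [ 0.00500659 -0.00897535 -0.04734615] [0.01635    0.99986633]
```

View pics/s4.png

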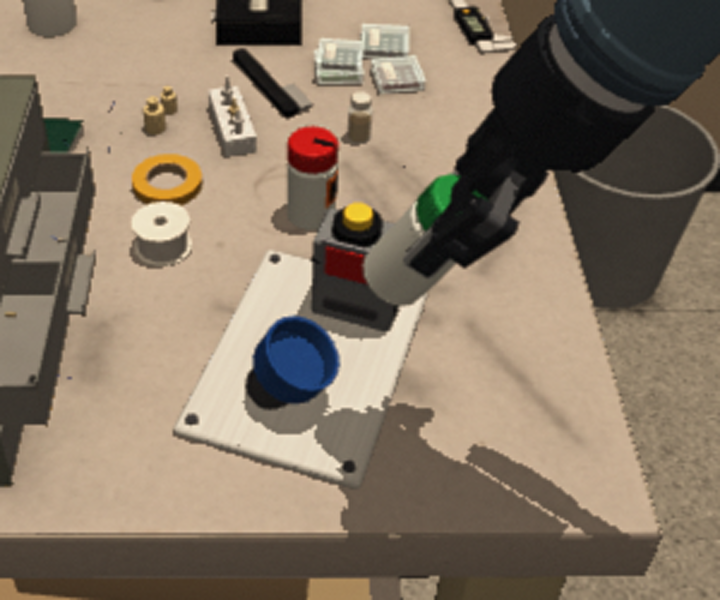

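The side picture shows the jar tilted parallel to the cup axis. The cup is at (297,360) and the jar bottom at about (400,290). Before inserting, I'll check the jar axis against the cup using the fixed cameras.

```bash
cat > ax.py <<'E'
from pl import *
def axis(lo,hi):
    for n in ['side','scene']:
        im,d,K,C=shot(n);q=(cloud(d,K,C)-O)@RC;hsv=cv2.cvtColor(im,cv2.COLOR_RGB2HSV)
        t=RC.T@(T()[:3,3]-O)
        m=(d>0)&(np.hypot(q[...,0]-t[0],q[...,1]-t[1])<.032)&(q[...,2]>lo)&(q[...,2]<hi)&(hsv[...,1]<70)&(hsv[...,2]>90)
        m=cv2.erode(m.astype(np.uint8),np.ones((3,3)))>0;p=q[m]
        if len(p)<30: print(n,'few',len(p));continue
        f=lambda x:np.hypot(p[:,0]-x[0]-x[2]*(p[:,2]-.15),p[:,1]-x[1]-x[3]*(p[:,2]-.15))-.023
        r=least_squares(f,[t[0],t[1],0,0],loss='soft_l1',f_scale=.001);r2=least_squares(lambda x:f([x[0],x[1],0,0]),t[:2],loss='soft_l1',f_scale=.001)
        print(n,len(p),'axis x,y mm',(r2.x*1000).round(1),'free',(r.x[:2]*1000).round(1),'tilt deg',np.degrees(r.x[2:]).round(1),'zmin',p[:,2].min().round(3),'tcp',(t*1000).round(1),'res',abs(r2.fun).mean().round(4))
if __name__=='__main__': axis(.142,.2)
E
python3 ax.py
```

```text
side 388 axis x,y mm [-3.7  0.1] free [-3.9 -0.1] tilt deg [0.2 0.9] zmin 0.144 tcp [ -0.9   0.2 183.3] res 0.0006
scene 251 axis x,y mm [0.3 2. ] free [0.7 2. ] tilt deg [-1.1 -0.1] zmin 0.145 tcp [ -0.    0.2 183.5] res 0.0008
```

Request:
apply_moves --moves '[{"jaw": 0.2, "offset": [-4.5, -1.2, 0], "rot": [0, 0, 0]}, {"jaw": 0.2, "offset": [0, 0, 40], "rot": [0, 0, 0]}, {"jaw": 0.2, "offset": [0, 0, 45], "rot": [0, 0, 0]}, {"jaw": 0.2, "offset": [0, 0, 15], "rot": [0, 0, 0]}, {"jaw": 0.2, "offset": [0, 0, 0], "rot": [0, 0, 0]}]'

```text
time_s: 7.8
eef_pos: [0.5465, -0.1746, 0.1201]
eef_rot: [0.233, 0.167, 0.957, -0.04]
wrist_force: [0.2, 0.5, -1.4]
opening: 0.519
grasp_force: 62.0
```

```bash
python3 - <<'E'
from ax import *
rep();axis(.045,.1);rep()
s,_,_,_=shot('side');c,_,_,_=shot('scene')
cv2.imwrite('pics/s5.png',cv2.resize(np.hstack([s[200:350,240:390],c[160:310,200:350]])[...,::-1],(800,400),interpolation=cv2.INTER_CUBIC))
E
```

```text
TCP in cradle mm [ 2.8 -0.6 82.1] tool rot to target deg [ 0.05 -0.2  -0.01] F cradle [-0.6  0.5 -1.2] tq [ 0.12  0.33 -0.03] op 0.519 q [-0.58  0.05  2.08  0.2   0.55 -1.95] t 7.8
to axis: tool x 2.8 y 0.6
side 249 axis x,y mm [ 1.3 -1. ] free [1.9 0.1] tilt deg [0.5 0.8] zmin 0.046 tcp [ 3.7 -0.7 83. ] res 0.0006
scene 161 axis x,y mm [5.4 1.4] free [3.9 0.9] tilt deg [-1.1 -0.3] zmin 0.045 tcp [ 4.3 -0.8 83.6] res 0.0008
TCP in cradle mm [ 4.3 -0.8 83.6] tool rot to target deg [0.   0.01 0.01] F cradle [-0.2  0.1 -0.4] tq [ 0.11  0.33 -0.04] op 0.513 q [-0.58  0.05  2.09  0.2   0.55 -1.95] t 7.9
to axis: tool x 4.3 y 0.8
```

View pics/s5.png

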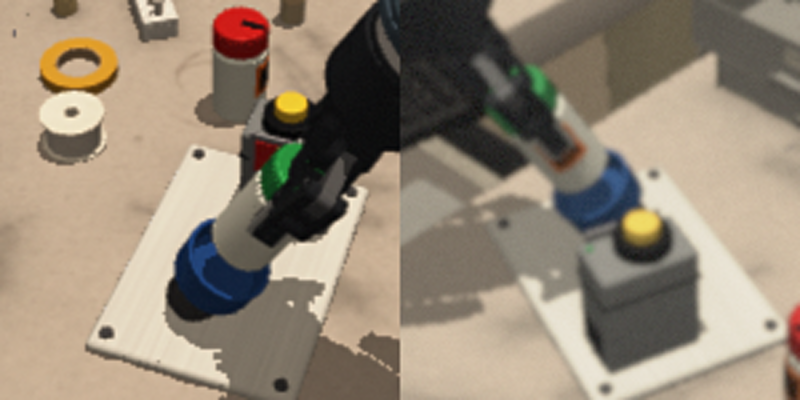

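The jar is lined up with the cup in both views: side at about (240,235) and scene at about (595,165). I'll insert gently.

Request:
apply_moves --moves '[{"jaw": 0.2, "offset": [0, -0.5, 8], "rot": [0, 0, 0]}, {"jaw": 0.2, "offset": [0, 0, 6], "rot": [0, 0, 0]}, {"jaw": 0.2, "offset": [0, 0, 6], "rot": [0, 0, 0]}, {"jaw": 0.2, "offset": [0, 0, 3], "rot": [0, 0, 0]}, {"jaw": 0.2, "offset": [0, 0, 3], "rot": [0, 0, 0]}]'

```text
time_s: 8.62
eef_pos: [0.5575, -0.1792, 0.0983]
eef_rot: [0.234, 0.167, 0.957, -0.041]
wrist_force: [-0.3, 0.5, -0.3]
opening: 0.516
grasp_force: 62.1
```

```bash
python3 -c "
from pl import *
rep()"
```

```text
TCP in cradle mm [ 3.3 -1.2 57.2] tool rot to target deg [ 0.   -0.02 -0.  ] F cradle [-0.5  0.4 -0.1] tq [0.13 0.37 0.07] op 0.516 q [-0.57  0.12  2.07  0.22  0.49 -1.96] t 8.625
to axis: tool x 3.3 y 1.2
```

Request:
apply_moves --moves '[{"jaw": 0.2, "offset": [0, 0, 4], "rot": [0, 0, 0]}, {"jaw": 0.2, "offset": [0, 0, 3], "rot": [0, 0, 0]}, {"jaw": 0.2, "offset": [0, 0, 2], "rot": [0, 0, 0]}, {"jaw": 0.2, "offset": [0, 0, 2], "rot": [0, 0, 0]}, {"jaw": 0.2, "offset": [0, 0, 1], "rot": [0, 0, 0]}]'

```text
time_s: 9.25
eef_pos: [0.5624, -0.1809, 0.0893]
eef_rot: [0.234, 0.167, 0.957, -0.041]
wrist_force: [-29.2, 7.7, 33.9]
opening: 0.521
grasp_force: 66.0
```

```bash
python3 -c "
from pl import *
rep()"
```

```text
TCP in cradle mm [ 3.8 -1.2 46.8] tool rot to target deg [ 0.01 -0.02  0.06] F cradle [-11.1  -2.7  44. ] tq [ 0.52  2.09 -0.17] op 0.521 q [-0.57  0.15  2.06  0.22  0.48 -1.97] t 9.25
to axis: tool x 3.8 y 1.2
```

Request:
apply_moves --moves '[{"jaw": 0.2, "offset": [0, 0, -2], "rot": [0, 0, 0]}, {"jaw": 0.2, "offset": [1.5, 0, 0], "rot": [0, 0, 0]}, {"jaw": 0.2, "offset": [0, 0, 1], "rot": [0, 0, 0]}, {"jaw": 0.2, "offset": [0, 0, 0.5], "rot": [0, 0, 0]}, {"jaw": 0.2, "offset": [0, 0, 0], "rot": [0, 0, 0]}]'

```text
time_s: 9.88
eef_pos: [0.5609, -0.1804, 0.0885]
eef_rot: [0.234, 0.167, 0.957, -0.041]
wrist_force: [-17.1, 5.1, 19.0]
opening: 0.519
grasp_force: 64.4
```

```bash
python3 -c "
from pl import *
rep()"
```

```text
TCP in cradle mm [ 2.  -1.2 46.9] tool rot to target deg [ 0.01 -0.02  0.04] F cradle [-7.  -1.  25.1] tq [ 0.35  1.34 -0.07] op 0.519 q [-0.57  0.15  2.06  0.23  0.47 -1.97] t 9.875
to axis: tool x 2.0 y 1.2
```

Request:
apply_moves --moves '[{"jaw": 0.2, "offset": [0, 0, -0.8], "rot": [0, 0, 0]}, {"jaw": 0.6, "offset": [0, 0, 0], "rot": [0, 0, 0]}, {"jaw": 0.8, "offset": [0, 0, 0], "rot": [0, 0, 0]}, {"jaw": 0.8, "offset": [0, 0, 0], "rot": [0, 0, 0]}, {"jaw": 0.8, "offset": [0, 0, 0], "rot": [0, 0, 0]}]'

```text
time_s: 10.5
eef_pos: [0.5609, -0.1804, 0.0884]
eef_rot: [0.234, 0.167, 0.957, -0.041]
wrist_force: [0.2, -0.3, 0.8]
opening: 0.803
grasp_force: 0.0
```

Request:
apply_moves --moves '[{"jaw": 0.8, "offset": [0, 0, 0], "rot": [0, 0, 0]}, {"jaw": 0.8, "offset": [0, 0, -10], "rot": [0, 0, 0]}, {"jaw": 0.8, "offset": [0, 0, -40], "rot": [0, 0, 0]}, {"jaw": 0.8, "offset": [0, 0, -50], "rot": [0, 0, 0]}, {"jaw": 0.8, "offset": [0, 0, -20], "rot": [0, 0, 0]}]'

```text
time_s: 11.12
eef_pos: [0.5088, -0.1618, 0.1983]
eef_rot: [0.236, 0.167, 0.956, -0.042]
wrist_force: [-0.2, 0.3, 0.4]
opening: 0.803
grasp_force: 0.0
```

```bash
python3 - <<'E'
from ax import *
rep()
for n in ['side','scene','wrist']:
    ctrl.camera(n);im,d,K,C=shot(n);q=(cloud(d,K,C)-O)@RC;hsv=cv2.cvtColor(im,cv2.COLOR_RGB2HSV)
    r=np.hypot(q[...,0],q[...,1]);b=(d>0)&(r<.032)&(q[...,2]>.03)&(q[...,2]<.11)
    g=b&(hsv[...,0]>50)&(hsv[...,0]<85)&(hsv[...,1]>100);p=q[g];print(n,'green',len(p),'z 98%',np.percentile(p[:,2],98).round(4))
    m=(b&(q[...,2]<.085)&((hsv[...,1]<70)&(hsv[...,2]>90)|g)).astype(np.uint8);p=q[cv2.erode(m,np.ones((3,3)))>0]
    if len(p)>30:
        f=lambda x:np.hypot(p[:,0]-x[0]-x[2]*(p[:,2]-.045),p[:,1]-x[1]-x[3]*(p[:,2]-.045))-.023
        s=least_squares(f,[0,0,0,0],loss='soft_l1',f_scale=.001);print(' axis at z45 mm',(s.x[:2]*1000).round(1),'tilt',np.degrees(s.x[2:]).round(1),len(p))
    t=g&(q[...,2]>.082);k=b&(q[...,2]>.082)&(im.max(-1)<60)&(r<.024)
    if k.sum()>8: v=q[k][:,:2];e=np.linalg.svd(v-v.mean(0))[2][0];c=(q[t].min(0)+q[t].max(0))/2;print(' stripe',k.sum(),'axis deg from y',np.degrees(np.arctan2(e[0],e[1])).round(1),'mean',v.mean(0),'cap c',c)
    if n=='wrist': w=im;cv2.imwrite('pics/w6.png',im[...,::-1])
    if n=='scene': cv2.imwrite('pics/c6.png',im[...,::-1])
E
```

```text
TCP in cradle mm [  3.7  -1.4 169.8] tool rot to target deg [-0.06  0.25  0.04] F cradle [-0.   0.2  0.5] tq [ 0.07  0.19 -0.01] op 0.803 q [-0.6  -0.19  2.13  0.17  0.74 -1.93] t 11.125
to axis: tool x 3.7 y 1.4
side green 579 z 98% 0.0951
 axis at z45 mm [-1.7  0.4] tilt [-0.8 -0. ] 302
 stripe 62 axis deg from y -4.4 mean [-0.00045864  0.00779855] cap c [-0.00158942  0.00300106  0.08902734]
scene green 424 z 98% 0.0953
 axis at z45 mm [1.  2.9] tilt [-0.9  1.9] 116
wrist green 4065 z 98% 0.0959
 axis at z45 mm [-2.3  1.1] tilt [ 0.2 -0. ] 431
```

View pics/w6.png

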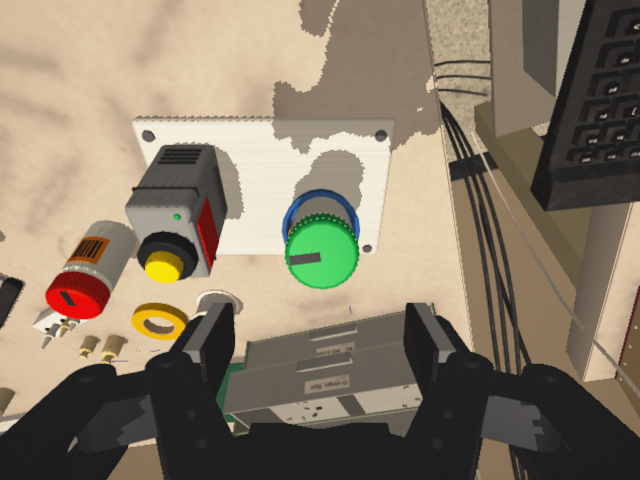

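The wrist picture shows the jar seated in the cup, with the cap at (322,255). Its stripe runs from (322,256) to (290,261), which looks a few degrees off, so I'll measure that.

```bash
python3 - <<'E'
from pl import *
im=cv2.imread('pics/w6.png')[...,::-1];p=ctrl.camera_params('wrist');K=np.array(p['K']);C=T()@np.array(p['mount'])
def cast(uv,z):
    ray=np.c_[(uv-K[[0,1],2])/[K[0,0],K[1,1]],np.ones(len(uv))]@C[:3,:3].T@RC;o=(C[:3,3]-O)@RC
    return o+ray*((z-o[2])/ray[:,2])[:,None]
sub=np.zeros(im.shape[:2],bool);sub[245:275,284:332]=1
k=sub&(im.max(-1)<90);v,u=np.nonzero(k);print(len(u),u.min(),u.max(),v.min(),v.max())
r=cv2.minAreaRect(np.c_[u,v].astype(np.float32));print(r)
q=cast(np.c_[u,v].astype(float),.094)[:,:2];e=np.linalg.svd(q-q.mean(0))[2][0];print('stripe dir deg from y',np.degrees(np.arctan(e[0]/e[1])),q.mean(0)*1000,(q.max(0)-q.min(0))*1000)
E
```

```text
231 286 319 245 264
((302.8385009765625, 252.70770263671875), (19.473453521728516, 31.504823684692383), 82.87498474121094)
stripe dir deg from y -6.5123141589718285 [-1.96650988 -8.8580513 ] [12.0337002 19.7553536]
```

```bash
python3 - <<'E'
from pl import *
im=cv2.imread('pics/w6.png')[...,::-1];p=ctrl.camera_params('wrist');K=np.array(p['K']);C=T()@np.array(p['mount'])
for th in (70,90,110):
    sub=np.zeros(im.shape[:2],np.uint8);sub[245:275,284:332]=1
    k=sub*(im.max(-1)<th);n,l,s,_=cv2.connectedComponentsWithStats(k.astype(np.uint8));i=1+np.argmax(s[1:,4]);v,u=np.nonzero(l==i)
    uv=np.c_[u,v].astype(float);ray=np.c_[(uv-K[[0,1],2])/[K[0,0],K[1,1]],np.ones(len(uv))]@C[:3,:3].T@RC;o=(C[:3,3]-O)@RC
    q=(o+ray*((.0945-o[2])/ray[:,2])[:,None])[:,:2];e=np.linalg.svd(q-q.mean(0))[2][0];print(th,s[i],'deg',np.degrees(np.arctan(e[0]/e[1])).round(2),(q.mean(0)*1000).round(1))
E
```

```text
Traceback (most recent call last):
ValueError: attempt to get argmax of an empty sequence
```

```bash
cat > str.py <<'E'
from pl import *
def stripe(im,C,K,ths=(40,60,80)):
    hsv=cv2.cvtColor(np.ascontiguousarray(im),cv2.COLOR_RGB2HSV)
    for th in ths:
        sub=np.zeros(im.shape[:2],np.uint8);sub[247:272,286:332]=1
        k=sub*((hsv[...,1]<th+60)&(im.max(-1)<130));n,l,s,_=cv2.connectedComponentsWithStats(k.astype(np.uint8));
        if n<2: continue
        i=1+np.argmax(s[1:,4]);v,u=np.nonzero(l==i)
        uv=np.c_[u,v].astype(float);ray=np.c_[(uv-K[[0,1],2])/[K[0,0],K[1,1]],np.ones(len(uv))]@C[:3,:3].T@RC;o=(C[:3,3]-O)@RC
        q=(o+ray*((.0945-o[2])/ray[:,2])[:,None])[:,:2];e=np.linalg.svd(q-q.mean(0))[2][0];print(th,s[i],'deg',np.degrees(np.arctan(e[0]/e[1])).round(2),(q.mean(0)*1000).round(1),((q@e).max()-(q@e).min()).round(4))
if __name__=='__main__':
    im=cv2.imread('pics/w6.png')[...,::-1];p=ctrl.camera_params('wrist');stripe(im,T()@np.array(p['mount']),np.array(p['K']))
    c=cv2.imread('pics/w6.png')[205:305,270:375];cv2.imwrite('pics/w6c.png',cv2.resize(c,(630,600),interpolation=cv2.INTER_NEAREST))
E
python3 str.py
```

```text
40 [289 253  32  12 276] deg -7.31 [-2. -9.] 0.0187
60 [289 252  32  13 283] deg -7.31 [-2.  -9.1] 0.0188
80 [289 252  32  13 283] deg -7.31 [-2.  -9.1] 0.0188
```

View pics/w6c.png

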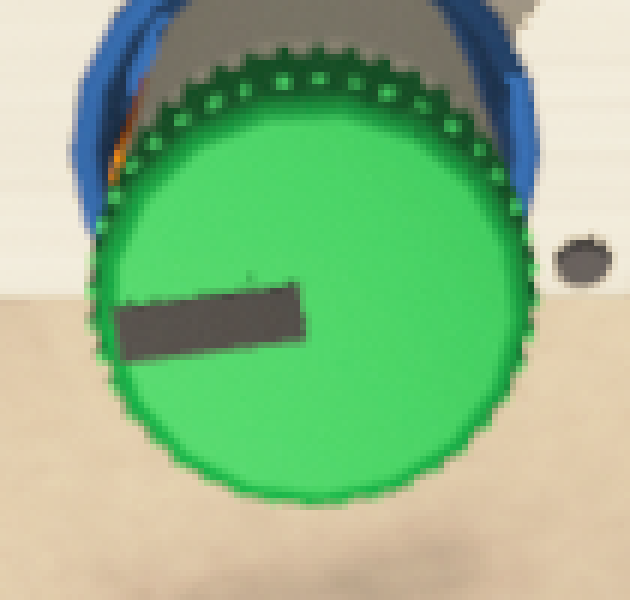

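The stripe is about 7° off, against a limit of 15°, and the jar is seated on the floor. That's good enough to leave it. Next I'll untilt, shut the jaws and go above the button.

Request:
apply_moves --moves '[{"jaw": 0.8, "offset": [0, 0, -40], "rot": [0, 0, 0]}, {"jaw": 0.4, "offset": [0, 0, 0], "rot": [0, 10, 0]}, {"jaw": 0, "offset": [0, 0, 0], "rot": [0, 10, 0]}, {"jaw": 0, "offset": [0, 0, 0], "rot": [0, 7.5, 0]}, {"jaw": 0, "offset": [0, 0, 0], "rot": [0, 0, 0]}]'

```text
time_s: 12.05
eef_pos: [0.4923, -0.1557, 0.2281]
eef_rot: [-0.002, 0.172, 0.985, 0.001]
wrist_force: [-0.3, 0.1, 0.1]
opening: -0.001
grasp_force: 0.0
```

Request:
apply_moves --moves '[{"jaw": 0, "offset": [-25, -35, 0], "rot": [0, 0, 0]}, {"jaw": 0, "offset": [-25, -35, 0], "rot": [0, 0, 0]}, {"jaw": 0, "offset": [-25, -35, 0], "rot": [0, 0, 0]}, {"jaw": 0, "offset": [0, 0, 30], "rot": [0, 0, 0]}, {"jaw": 0, "offset": [0, 0, 20], "rot": [0, 0, 0]}]'

```text
time_s: 12.68
eef_pos: [0.525, -0.2793, 0.1778]
eef_rot: [-0.0, 0.173, 0.985, 0.001]
wrist_force: [0.2, 0.1, -0.5]
opening: 0.002
grasp_force: 0.0
```

```bash
python3 - <<'E'
from h import *
for n in ['wrist']*4:
    im,d,K,C=shot(n)
M=T();W=cloud(d,K,C);hsv=cv2.cvtColor(im,cv2.COLOR_RGB2HSV);y=(hsv[...,0]>18)&(hsv[...,0]<32)&(hsv[...,1]>150)&(abs(W[...,2]-.117)<.008)&(np.hypot(W[...,0]-.526,W[...,1]+.28)<.03)
p=W[y];print(y.sum(),p.min(0) if len(p) else '',p.max(0) if len(p) else '');print(M.round(4).tolist(),ctrl.get_obs()['opening'])
c=(p.min(0)+p.max(0))/2 if len(p) else 0;print(c)
e=M[:3,:3].T@(np.array([.526,-.280,.119])-M[:3,3]);print('tool mm to button',e*1000)
cv2.imwrite('pics/w7.png',im[...,::-1])
E
```

```text
1288 [ 0.5146832  -0.2921974   0.10909964] [ 0.53815227 -0.26896559  0.11962423]
[[-0.9406, 0.3394, -0.0001, 0.5257], [0.3394, 0.9406, 0.0005, -0.279], [0.0003, 0.0004, -1.0, 0.1799], [0.0, 0.0, 0.0, 1.0]] -0.0023661012245654515
[ 0.52641773 -0.2805815   0.11436194]
tool mm to button [-0.59613355 -0.85468012 60.91702368]
```

View pics/w7.png

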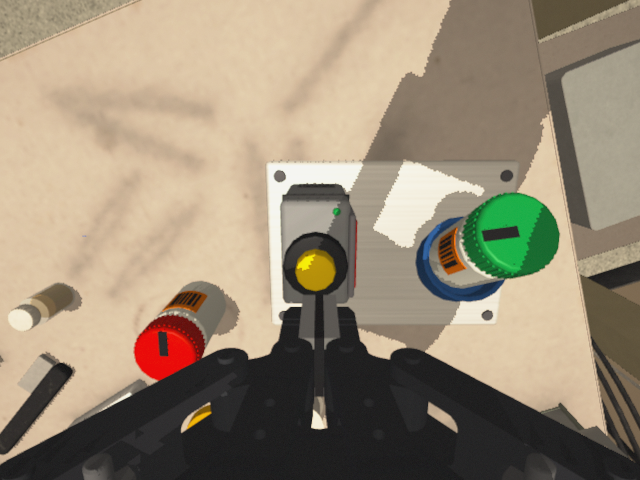

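The button is at (315,270) under the shut fingertips, and the jar sits in its cradle at (510,235). I'll press now.

Request:
apply_moves --moves '[{"jaw": 0, "offset": [-0.6, -0.9, 30], "rot": [0, 0, 0]}, {"jaw": 0, "offset": [0, 0, 20], "rot": [0, 0, 0]}, {"jaw": 0, "offset": [0, 0, 7], "rot": [0, 0, 0]}, {"jaw": 0, "offset": [0, 0, 3], "rot": [0, 0, 0]}, {"jaw": 0, "offset": [0, 0, 2], "rot": [0, 0, 0]}]'

```text
time_s: 13.5
eef_pos: [0.527, -0.2809, 0.1191]
eef_rot: [0.001, 0.172, 0.985, -0.0]
wrist_force: [-0.2, -0.2, -0.5]
opening: 0.004
grasp_force: 0.0
```

Request:
apply_moves --moves '[{"jaw": 0, "offset": [0, 0, 1.5], "rot": [0, 0, 0]}, {"jaw": 0, "offset": [0, 0, 1], "rot": [0, 0, 0]}, {"jaw": 0, "offset": [0, 0, 1], "rot": [0, 0, 0]}, {"jaw": 0, "offset": [0, 0, 0], "rot": [0, 0, 0]}, {"jaw": 0, "offset": [0, 0, 0], "rot": [0, 0, 0]}]'

```text
time_s: 14.12
eef_pos: [0.527, -0.2809, 0.1153]
eef_rot: [0.001, 0.172, 0.985, -0.0]
wrist_force: [1.7, -1.2, 3.4]
opening: 0.003
grasp_force: 1.5
```

Request:
apply_moves --moves '[{"jaw": 0, "offset": [0, 0, 1.5], "rot": [0, 0, 0]}, {"jaw": 0, "offset": [0, 0, 1], "rot": [0, 0, 0]}, {"jaw": 0, "offset": [0, 0, 1], "rot": [0, 0, 0]}, {"jaw": 0, "offset": [0, 0, 0], "rot": [0, 0, 0]}, {"jaw": 0, "offset": [0, 0, 0], "rot": [0, 0, 0]}]'

```text
time_s: 14.75
eef_pos: [0.5269, -0.2809, 0.112]
eef_rot: [0.001, 0.172, 0.985, -0.0]
wrist_force: [0.2, 0.2, 7.3]
opening: 0.002
grasp_force: 3.5
```

Request:
apply_moves --moves '[{"jaw": 0, "offset": [0, 0, 1], "rot": [0, 0, 0]}, {"jaw": 0, "offset": [0, 0, 0.7], "rot": [0, 0, 0]}, {"jaw": 0, "offset": [0, 0, 0], "rot": [0, 0, 0]}, {"jaw": 0, "offset": [0, 0, 0], "rot": [0, 0, 0]}, {"jaw": 0, "offset": [0, 0, 0], "rot": [0, 0, 0]}]'

```text
time_s: 15.38
eef_pos: [0.527, -0.281, 0.1119]
eef_rot: [0.001, 0.172, 0.985, -0.0]
wrist_force: [-3.1, 2.5, 16.8]
opening: -0.001
grasp_force: 8.5
```

The button is at its stop: position stalled at 0.112 and the force is climbing. I'll lift off.

Request:
apply_moves --moves '[{"jaw": 0, "offset": [0, 0, -5], "rot": [0, 0, 0]}, {"jaw": 0, "offset": [0, 0, -20], "rot": [0, 0, 0]}, {"jaw": 0, "offset": [0, 0, -40], "rot": [0, 0, 0]}, {"jaw": 0, "offset": [0, 0, -40], "rot": [0, 0, 0]}, {"jaw": 0, "offset": [0, 0, 0], "rot": [0, 0, 0]}]'

```text
time_s: 16.0
eef_pos: [0.5279, -0.2816, 0.219]
eef_rot: [0.003, 0.172, 0.985, -0.002]
wrist_force: [-0.2, -0.3, -0.1]
opening: 0.0
grasp_force: 0.0
```

```bash
python3 - <<'E'
from pl import *
for n in ['side','wrist']:
    ctrl.camera(n);im,d,K,C=shot(n);W=cloud(d,K,C);q=(W-O)@RC;hsv=cv2.cvtColor(im,cv2.COLOR_RGB2HSV)
    y=(hsv[...,0]>18)&(hsv[...,0]<32)&(hsv[...,1]>150)&(abs(W[...,2]-.117)<.01)&(np.hypot(W[...,0]-.526,W[...,1]+.28)<.03);print(n,'button top',np.percentile(W[y][:,2],90))
    r=np.hypot(q[...,0],q[...,1]);t=(d>0)&(r<.03)&(q[...,2]>.083)&(q[...,2]<.11);g=t&(hsv[...,0]>50)&(hsv[...,0]<85)&(hsv[...,1]>100)
    print(' cap',np.percentile(q[g],[2,98],axis=0).round(4).tolist())
    k=t&(im.max(-1)<110)&(hsv[...,1]<110)&(r<.02);v=q[k][:,:2]
    if len(v)>8: e=np.linalg.svd(v-v.mean(0))[2][0];print(' stripe',len(v),np.degrees(np.arctan(e[0]/e[1])).round(1),(v.mean(0)*1000).round(1))
print(ctrl.get_obs()['wrist_force'],ctrl.get_obs()['eef_pos'])
E
```

```text
side button top 0.11782449965037733
 cap [[-0.0209, -0.0168, 0.0839], [0.0199, 0.0234, 0.0954]]
 stripe 17 -5.9 [  0.2 -10.4]
wrist button top 0.11822703543950172
 cap [[-0.0217, -0.0209, 0.0849], [0.0191, 0.0197, 0.0959]]
 stripe 251 -7.4 [-1.3 -9.1]
[ 0.18878223 -0.56647653  0.70640571] [ 0.52554794 -0.27981831  0.21311851]
```

The button is up again, the jar hasn't moved and the label is still within limits. I'll hand in.

```bash
python3 -c "
from bench import ctrl
print(ctrl.hand_in())"
```

```text
the job is handed in; nothing more can be done
None
```

The job is handed in, with no verdict returned: the green-capped jar is seated in the cradle with its label about 7° off square to the window (limit 15°), the trigger was pressed to its stop and came back up, and the arm is clear of everything.

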